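# Clear the gear toy and press the music gear home

## Task

Pick up the dark scraper block and with it wipe all three loose chips off the white deck of the gear toy onto the nightstand, without touching the chips with the fingers, then set the scraper down on the nightstand. Take the green gear by its wooden handle, turn it until its cross bore meshes with the red cross spindle, slide it on and push it all the way down against the yellow sprung plate. Finish while still gripping the handle and holding the gear pressed fully down, and leave the jar, monitor, teether and rattle where they are.

Things in the scene. Friction and masses are not known exactly. Their poses are not given: they have to be found in the camera images.
- toy_base: White deck of the gear toy, fixed, level: block 160 (its x) x 154 (its y) x 30 mm high, blue stripe along its -x edge. Origin at the centre of its underside on the nightstand top (height 0); deck surface 30 mm up. Spindle and sprung plate stand on it at x +30 mm, y 0. The chips' centres lie within x -22 to -12, y -38 to +38 mm.
- wipe_line (a point): Point on the deck surface at x -26 mm, y 0 of the deck; axes as the deck's. A scraper turned like the deck, centred on this x, set down at y 64 mm (either end; no chip is there), its foot 1 to 2 mm above the deck, and drawn along y until past the other end (centre at y 94 mm), takes all chips off and misses the plate by 4 mm.
- spindle: Red upright cross spindle on the deck, does not turn; its yaw differs from the deck's. Two crossed bars, each 28 mm long, 9 mm wide, along its x and y (four-fold symmetric). Origin on its axis at the deck surface, 30 mm above the nightstand; its top is 22 mm above the origin, the last 4.5 mm rounded as lead-in.
- press_plate (a joint): Travel (m) of the yellow sprung plate, a 44 mm disc round the spindle, pushed straight down: 0 = up, top 8 mm above the deck; 0.006 = on its stop, top 2 mm above the deck. Spring: about 4.5 N to start, 13.5 N at the stop; it lifts the gear again if let go. A chip (7 mm thick) under the gear's rim would block it.
- gear: Loose green gear, starts flat on the nightstand: 94 mm over its 12 teeth, 22 mm thick, 120 g; square wooden handle 26 x 26 mm in its middle, from 22 to 64 mm height, flats facing its x and y. Origin: centre of its underside. White stripes on top mark the arms of the bore. Underside above the nightstand: 52 mm resting unmeshed on the spindle tip, 38 mm meshed with plate up, 32 mm home.
- gear_bore (a point): Mouth of the gear's cross bore, at its underside's centre, axes as the gear's: blind, 22 mm deep, two arms 30 mm long and 11 mm wide along x and y (1 mm clearance to the spindle each side); any quarter turn fits.
- gear_handle (a point): Point on the gear's axis, 46 mm above its underside, at the height to grip the handle.
- scraper: Loose scraper block standing on the nightstand: 60 mm (its x) x 24 mm (its y) x 60 mm tall, dark wood with a black rubber foot, about 70 g. At each x end of its foot a 4 mm thick cheek, 36 mm (its y) x 20 mm tall, juts 6 mm beyond both broad faces to keep chips from slipping round. Origin at the centre of its underside. Grip it across the 24 mm.
- chip0: Loose flat chip (orange), 14 x 14 x 7 mm, 10 g, starting on the deck. Origin at the centre of its underside.
- chip1: Loose flat chip (blue), 14 x 14 x 7 mm, 10 g, starting on the deck. Origin at the centre of its underside.
- chip2: Loose flat chip (red), 14 x 14 x 7 mm, 10 g, starting on the deck. Origin at the centre of its underside.
- jar: Bystander: lidded glass jar, 68 mm across, 95 mm tall. Origin at the centre of its underside.
- monitor: Bystander: grey baby monitor camera, 72 mm foot, 109 mm tall. Origin at the centre of its underside.
- teether: Bystander: round blue teething ring lying flat, 72 mm across, 14 mm thick. Origin at the centre of its underside.
- rattle: Bystander: beech rattle lying along its y, 127 mm long, 28 mm high. Origin under its middle.
Not all that is in view belongs to the job. What is meant by the gear is not blue or orange, and is the smaller of those in its own colour.

How it is judged:
On the way, in this order (a step that is already met when the one before it is completed fails the run):
1. the scraper is picked up, held by the fingers over 20 mm above the nightstand (height (world z) of scraper above 0.02 m and contact force between the fingers and scraper above 0.5 N), for 0.2 s.
2. all three chips are off the deck while the scraper is still in the fingers (contact force between the fingers and scraper above 0.5 N and z of each of chip0, chip1, chip2 in the frame of toy_base below 0.02 m), for 0.1 s.
3. the gear is lifted by the fingers over 20 mm, the scraper having been set down on the nightstand (height (world z) of gear above 0.02 m and contact force between the fingers and gear above 0.5 N and (height (world z) of scraper below 0.028 m or (height (world z) of scraper below 0.034 m and angle between scraper's own z axis and vertical above 1.2 rad))), for 0.2 s.
At the end, for the whole second after the job is handed in: Gear meshed on the spindle (3 mm, 0.15 rad, tilt 0.08 rad), pressing the sprung plate over 4.2 of its 6 mm down, underside within 4.5 mm of the deck, fingers still gripping its handle (30 mm); all chips off the deck; scraper at rest on the nightstand (value of joint press_plate above 0.0042 m and horizontal distance between gear and spindle below 0.003 m and (angle between the x axis of gear and the x axis of spindle, either way round below 0.15 rad or angle between the x axis of gear and the y axis of spindle, either way round below 0.15 rad) and angle between gear's own z axis and vertical below 0.08 rad and z of gear in the frame of spindle below 0.0045 m and contact force between the fingers and gear above 2 N and distance between the grasp point and gear_handle below 0.03 m and z of each of chip0, chip1, chip2 in the frame of toy_base below 0.02 m and (height (world z) of scraper below 0.028 m or (height (world z) of scraper below 0.034 m and angle between scraper's own z axis and vertical above 1.2 rad)) and linear speed of scraper below 0.05 m/s); the arm keeps its last pose, push and grip.
It fails at once if a chip is touched by the fingers (contact force between the fingers and chip0 above 1 N or contact force between the fingers and chip1 above 1 N or contact force between the fingers and chip2 above 1 N).
It fails at once if the jar is moved more than 20 mm (distance of jar from where it was at the start of the episode above 0.02 m).
It fails at once if the monitor is moved more than 20 mm (distance of monitor from where it was at the start of the episode above 0.02 m).
It fails at once if the teether is moved more than 20 mm (distance of teether from where it was at the start of the episode above 0.02 m).
It fails at once if the rattle is moved more than 20 mm (distance of rattle from where it was at the start of the episode above 0.02 m).
It also fails if it takes over 72 s, if anything falls off the work surface, if the arm or the gripper's body presses on something with over 40 N, if the wrist force passes 120 N, or if a joint passes its speed limit or range.

## Robot

A 7-joint arm with a two-finger parallel gripper is mounted at the origin on the work surface. World frame = base frame: x ahead of the robot, y to its left, z up, the work surface at z = 0. Lengths are in m, angles in rad, forces in N, time in s.
With the tool pointing down it reaches from about 0.425 to 0.925 m from the base axis. Payload 6.8 kg.
Tool frame: the origin (TCP) lies at the very end of the fingers, on their centre line; the grasp point (between the pads) lies 19 mm behind it (r.tcp_to_grasp is the distance from the TCP to the grasp point, in m); z points along the fingers, y is the line along which they close (so a half turn about z gives the same grasp; the last joint's range is limited). The gripper opens to 85 mm and grips with 20 to 120 N. Pads are 22 mm wide; open, the fingers measure 114 mm over their backs; the gripper's body (76 mm by 85 mm) begins 54 mm behind the grasp point. The pads swing forward as they close: fully open they stand 13 mm farther back than shut.
Start: joints at [-1.279, 0.477, 0.022, 1.555, -0.011, 1.109, -0.083], TCP at [0.263, 0.622, 0.231] pointing down, gripper open.
Joint ranges: [-2.96, 2.96], [-0.34, 2.1], [-1.41, 1.46], [0.24, 2.44], [-1.37, 4.51], [0.17, 1.92], [-2.96, 2.96]. Speed limits (rad/s): [2.39, 2.39, 3.14, 3.14, 3.14, 3.14, 3.14].

## Interface

Orientations are given as a rotation vector (axis times angle).
In Python, from bench import r gives the robot as it stands.
- The arm moves only by the tool step_arm, never from a script. Its argument "moves" is a list of rows, each a list of 7 numbers: the shift along the tool's x, y, z in mm, then the turn, a rotation vector about the tool's x, y, z in rad, then the finger opening in mm, from 0 to 85.4. A call has 1 to 8 rows; each row is the pose to reach, as a shift and turn from the pose commanded when the call began, along the tool's axes at that moment; what a row does not reach only later rows make up. A row lasts 1/10 s, in which the tool goes at most 50 mm and 8.59 degrees, less where a joint would pass 70% of its speed; a pose out of reach is approached as far as the arm can. A call with a gripper value outside its range is refused whole. The fingers move at their own pace and stop on an object; "grip_force" is the grip in N (left out, the last holds). Time passes only in rows, so rows that repeat a pose let the fingers close. It gives the time, the measured TCP pose, the force, the opening and the grip force at its end, in the units of the state.
- r.get_obs(): the state, without advancing time (a new reading comes with each control period).
- r.grab_frame(name): name is "scene" or "top" or "wrist"; returns a dict with "image" (420x560x3 uint8, red, green, blue), "depth" (420x560 float32, m along the optical axis (not along the pixel's ray), 0 where there is no reading), "mtx" (3x3 intrinsics, pixels), "rvec" (rotation vector, rad) and "tvec" (3), from world to camera coordinates, as OpenCV has them. Camera axes: x right, y down, z forward; pixel columns grow to the right and rows downward; lengths in m; the calibration is good to about 2 mm. A picture is of the moment at which its call begins.
- r.hand_in(): hands the job in; it is judged then, once.
The state is a dict: "clock": time; "joints": joint angles; "qvel": joint speeds; "tau": joint torques, N m; "tcp_pos": TCP position; "orientation": TCP orientation; "contact_force": force on the tool from outside, world axes, zero at the start; "moment": the same for the moment, N m; "grip_width": finger opening in m; "gripper_force": force on a finger pad.
Only numpy, scipy, OpenCV 4.12 (cv2) and the standard library are available. Lean on these libraries where they do the work, as an engineer would, in place of code of your own. Each camera call takes 0.05 s, during which the arm holds its last target. There are 200 camera calls.

## Working session

There is one attempt and no reset: what is moved stays moved. The work goes in short steps, Python scripts to look and compute and a tool call to move; the robot and the scene stay as the last step left them, time stands still between calls to the robot, and variables do not carry over. Pictures are saved under pics/ and viewed, at most 11 in all, crops included, and the job is handed in when it is done.

Besides the shell and the picture viewer there is one more tool, called by a JSON object that holds its "method" and its "body". step_arm: Moves the arm, as the interface text tells. Its arguments: {"type":"object","properties":{"moves":{"type":"array","items":{"type":"array","items":{"type":"number"}}},"grip_force":{"type":"number"}},"required":["moves"]}

```bash
mkdir -p pics; cat > h.py <<'E'
import numpy as np, cv2
from bench import r
from scipy.spatial.transform import Rotation as R
def grab(n):
    f=r.grab_frame(n); f['R']=R.from_rotvec(np.ravel(f['rvec'])).as_matrix(); f['t']=np.ravel(f['tvec']); f['hsv']=cv2.cvtColor(f['image'],cv2.COLOR_RGB2HSV); return f
def ray(f,uv,z):
    uv=np.atleast_2d(uv).astype(float); d=np.c_[uv,np.ones(len(uv))]@np.linalg.inv(f['mtx']).T@f['R']; c=-f['R'].T@f['t']
    return c+d*((z-c[2])/d[:,2])[:,None]
def cloud(f):
    v,u=np.indices(f['depth'].shape); d=f['depth'][...,None]; p=np.stack([u,v,np.ones_like(u)],-1)@np.linalg.inv(f['mtx']).T*d
    return (p-f['t'])@f['R']
def proj(f,p):
    q=np.atleast_2d(p)@f['R'].T+f['t']; q=q@f['mtx'].T; return q[:,:2]/q[:,2:]
def save(f,n,crop=None,s=1):
    im=f['image'][...,::-1]
    if crop: u0,v0,u1,v1=crop; im=im[v0:v1,u0:u1]
    cv2.imwrite('pics/'+n,cv2.resize(im,None,fx=s,fy=s,interpolation=cv2.INTER_CUBIC))
def tool():
    o=r.get_obs(); return np.array(o['tcp_pos']),R.from_rotvec(o['orientation'])
def togo(p,yaw=None):
    # shift in tool axes mm to reach TCP p; turn about tool z so tool y points along world yaw (mod pi), tool straight down
    t,q=tool(); print('shift',np.round(q.inv().apply(np.array(p)-t)*1000,1))
    if yaw is not None:
        y=np.array([np.cos(yaw),np.sin(yaw),0]); 
        cy=q.as_matrix()[:,1]
        if y@cy<0: y=-y
        z=np.array([0,0,-1.]); g=R.from_matrix(np.c_[np.cross(y,z),y,z]); print('turn',np.round((q.inv()*g).as_rotvec(),4), 'j7',r.get_obs()['joints'][6])
E
python3 - <<'E'
from h import *
a=grab('top');b=grab('scene')
cv2.imwrite('pics/top.png',a['image'][...,::-1]);cv2.imwrite('pics/scene.png',b['image'][...,::-1])
print(r.get_obs()); 
for f in(a,b): print(f['mtx'],-f['R'].T@f['t'],f['R'])
E
```

```text
{'clock': 0.1, 'joints': array([-1.27910635,  0.47776266,  0.02236813,  1.55632657, -0.01150304,
        1.10933311, -0.08309704]), 'qvel': array([-0.00028085, -0.0023952 ,  0.00028658, -0.00190687, -0.00012995,
        0.00112276, -0.00207381]), 'tau': array([ 4.12257883e-03, -5.97754633e+01,  1.61326010e+00, -2.81951630e+01,
        1.27932394e-02,  4.99311107e-03,  6.80448039e-06]), 'tcp_pos': array([0.26254292, 0.62126939, 0.23040411]), 'orientation': array([-6.23774950e-01, -3.07883303e+00,  2.65245874e-03]), 'contact_force': array([-0.07728928,  0.36805329, -0.26889493]), 'moment': array([ 0.03932932, -0.02080586, -0.01184096]), 'gripper_force': 0.0, 'grip_width': 0.08596018161978893}
[[545.45330862   0.         278.50422817]
 [  0.         545.45330862 215.64027938]
 [  0.           0.           1.        ]] [0.43677302 0.0776346  1.40376775] [[-1.57379091e-02 -9.99874882e-01 -1.59324250e-03]
 [-9.95402858e-01  1.58180386e-02 -9.44613162e-02]
 [ 9.44746994e-02  9.92945269e-05 -9.95527258e-01]]
[[405.55774514   0.         274.70093044]
 [  0.         405.55774514 208.2521964 ]
 [  0.           0.           1.        ]] [1.19349603 0.09308166 0.62268363] [[-0.04466021  0.99899848  0.00273808]
 [ 0.65068144  0.0311682  -0.75871088]
 [-0.75803636 -0.03210257 -0.65142175]]
```

View pics/top.png

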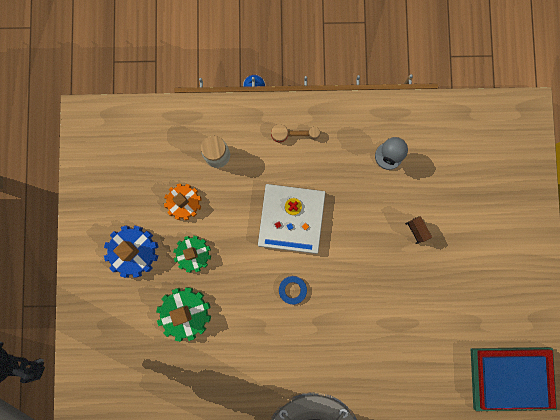

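View pics/scene.png

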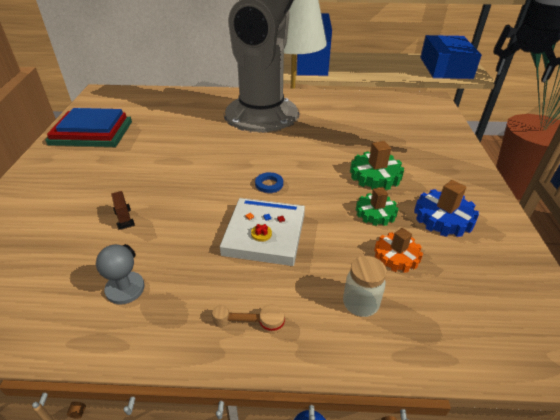

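Gear candidates in the top view are blue (131,251), orange (183,201), small green (193,254) and large green (183,314). The task wants green and the smaller of the two, so it's (193,254). The only dark block is the scraper at (418,230). The deck is at (293,218), with chips at (278,225), (291,227) and (305,227). The teether is at (292,290), the rattle at (296,133), the jar at (214,151) and the monitor at (393,153).

```bash
python3 - <<'E'
from h import *
a=grab('top'); P=cloud(a); H=a['hsv']
save(a,'crop.png',(160,170,460,280),2.6)
def box(m):
    x,y=P[m][:,0],P[m][:,1]; return cv2.minAreaRect(np.c_[x,y].astype(np.float32)*1000)
v,u=np.indices(m0:=H[...,0]).astype(int) if False else np.indices(H.shape[:2])
def reg(u0,v0,u1,v1): return (u>u0)&(u<u1)&(v>v0)&(v<v1)
g=reg(170,232,214,276)&(H[...,0]>45)&(H[...,0]<85)&(H[...,1]>120); print('green n',g.sum(), box(g), P[g][:,2].mean())
d=reg(250,178,335,260)&(P[...,2]>.024)&(P[...,2]<.034); print('deck',box(d),P[d].mean(0))
b=reg(250,232,325,255)&(H[...,0]>95)&(H[...,0]<125)&(H[...,1]>150); print('stripe',box(b),P[b].mean(0))
s=reg(395,205,440,255)&(P[...,2]>.045); print('scraper top',box(s),P[s].mean(0))
hd=reg(170,232,214,276)&(P[...,2]>.05); print('handle',box(hd),P[hd].mean(0))
for n,h0,h1 in(('o',6,17),('b',100,125),('r',0,5)):
    c=reg(268,218,316,234)&(H[...,0]>=h0)&(H[...,0]<h1)&(H[...,1]>140); print(n,c.sum(),P[c].mean(0))
y=reg(275,190,315,218)&(H[...,0]>20)&(H[...,0]<35)&(H[...,1]>140); print('plate',P[y].mean(0),y.sum())
for n,(uu,vv) in dict(jar=(214,151),mon=(393,153),teeth=(292,290),rattle=(296,133)).items(): print(n,ray(a,(uu,vv),0.03))
E
```

```text
green n 642 ((473.9759826660156, 212.34915161132812), (270.6097412109375, 88.61829376220703), 89.06309509277344) 0.030870413373505337
deck ((560.8047485351562, 45.4921875), (154.13084411621094, 160.14456176757812), 81.92443084716797) [0.55831792 0.04536667 0.03016004]
stripe ((495.0409851074219, 54.907569885253906), (117.6203384399414, 10.470455169677734), 81.71156311035156) [0.49483866 0.05475306 0.03114548]
scraper top ((469.73284912109375, -110.84553527832031), (61.86909103393555, 377.6461181640625), 19.223112106323242) [ 0.52314936 -0.26006648  0.11140233]
handle ((464.4749450683594, 194.90478515625), (239.05580139160156, 30.51349639892578), 83.98309326171875) [0.4721473  0.27992533 0.17681785]
o 27 [0.53887012 0.01146572 0.03746753]
b 26 [0.53978627 0.05059263 0.03847423]
r 24 [0.54484366 0.08052839 0.03758444]
plate [0.58904072 0.041495   0.03889986] 151
jar [[0.73591238 0.24021228 0.03      ]]
mon [[ 0.72335512 -0.21747784  0.03      ]]
teeth [[0.38008315 0.04700613 0.03      ]]
rattle [[0.77946488 0.02951834 0.03      ]]
```

View pics/crop.png

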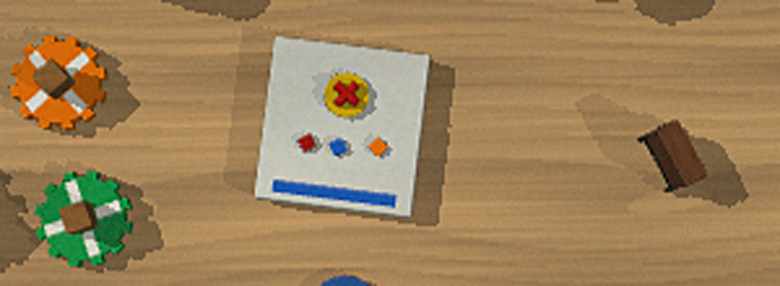

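The crop confirms the small green gear (80,217), the deck with its spindle at (346,94), and the scraper (675,155), whose long axis is steep in the image. The depth outliers need trimming.

```bash
python3 - <<'E'
from h import *
a=grab('top'); P=cloud(a); H=a['hsv']
v,u=np.indices(H.shape[:2])
def reg(u0,v0,u1,v1): return (u>u0)&(u<u1)&(v>v0)&(v<v1)
def show(n,m):
    q=P[m]; print(n,m.sum(),cv2.minAreaRect(q[:,:2].astype(np.float32)*1000),np.median(q,0))
show('scraper',reg(395,205,440,255)&(P[...,2]>.054)&(P[...,2]<.068))
show('handle',reg(170,232,214,276)&(P[...,2]>.056)&(P[...,2]<.072))
g=reg(165,228,218,280)&(H[...,0]>45)&(H[...,0]<85)&(H[...,1]>120)&(P[...,2]>.016)&(P[...,2]<.028); show('gear',g)
w=reg(170,232,214,276)&(H[...,1]<60)&(H[...,2]>140)&(P[...,2]>.016)&(P[...,2]<.028)
q=P[w][:,:2]; c=np.array(cv2.minAreaRect(P[g][:,:2].astype(np.float32))[0]); d=q-c
print('stripe yaw deg mod90',np.degrees(np.angle(np.mean(np.exp(4j*np.arctan2(d[:,1],d[:,0]))))/4),w.sum())
r_=reg(280,195,308,218)&((H[...,0]<6)|(H[...,0]>174))&(H[...,1]>150); q=ray(a,np.c_[u[r_],v[r_]],.052)[:,:2]; c=q.mean(0); d=q-c
print('spindle',c,r_.sum(),np.degrees(np.angle(np.sum(np.linalg.norm(d,axis=1)**4*np.exp(4j*np.arctan2(d[:,1],d[:,0]))))/4))
t,qq=tool(); print(t,qq.as_matrix())
togo([.527,-.26,.2])
E
```

```text
scraper 244 ((526.8171997070312, -275.02935791015625), (60.04138946533203, 24.73552894592285), 26.550952911376953) [ 0.52686732 -0.27464016  0.06059299]
handle 115 ((475.9364013671875, 299.2056884765625), (25.585500717163086, 25.719297409057617), 18.805618286132812) [0.475376   0.29875159 0.06529394]
gear 598 ((475.5330505371094, 299.26348876953125), (90.7577133178711, 90.7477798461914), 62.49602127075195) [0.4743949  0.29751263 0.0229189 ]
stripe yaw deg mod90 18.523615273374094 131
spindle [0.58928154 0.04160701] 54 -44.71067200924137
[0.26261282 0.62142921 0.23068438] [[-9.21131185e-01  3.89252099e-01 -3.78484451e-04]
 [ 3.89252275e-01  9.21130532e-01 -1.09943922e-03]
 [-7.93254401e-05 -1.16005368e-03 -9.99999324e-01]]
shift [-586.6 -709.    31.6]
```

Scraper: centre (0.527, -0.275), long axis at 26.5°. Gear: (0.4755, 0.299), yaw 18.5°. Spindle: about (0.589, 0.0415), yaw about 45°. Deck x axis: -8.1°. Moving now.

```bash
python3 - <<'E'
from h import *
togo([.56,.25,.2]); togo([.57,0.0,.2]);togo([.527,-.275,.2]);togo([.527,-.275,.2],np.radians(116.55))
E
```

```text
shift [-418.5 -226.3   31. ]
shift [-525.  -452.7   31.3]
shift [-592.5 -722.8   31.6]
shift [-592.5 -722.8   31.6]
turn [-1.100e-03 -4.000e-04 -8.632e-01] j7 -0.08309555508213075
```

{"method": "step_arm", "body": {"moves": [[-45,-24,3,0,0,0.14,85],[-90,-49,6,0,0,0.28,85],[-135,-73,9,0,0,0.42,85],[-180,-97,12,0,0,0.56,85],[-225,-122,15,0,0,0.7,85],[-270,-146,20,0,0,0.84,85],[-315,-170,25,0,0,0.98,85],[-360,-195,30,0,0,1.12,85]]}}

```text
clock: 1.0
tcp_pos: [0.5129, 0.3087, 0.2023]
orientation: [-2.17, -2.271, -0.001]
contact_force: [0.6, 0.8, -0.7]
grip_width: 0.0849
gripper_force: 0.0
```

```bash
python3 - <<'E'
from h import *
print(tool()[0],r.get_obs()['joints']);togo([.57,0.0,.2]);togo([.527,-.275,.2],np.radians(-63.45))
E
```

```text
[0.51285798 0.30871365 0.20230731] [-0.91992369  0.39360791  0.35631296  1.79425209 -0.16182681  0.98185131
 -0.45297822]
shift [-311.    43.     2.2]
shift [-583.8  -12.4    2.1]
turn [ 0.0000e+00 -5.0000e-04  1.1529e+00] j7 -0.4529782211194674
```

{"method": "step_arm", "body": {"moves": [[-48,7,2,0,0,0.14,85],[-96,13,2,0,0,0.28,85],[-144,20,2,0,0,0.42,85],[-192,26,2,0,0,0.56,85],[-240,33,2,0,0,0.7,85],[-288,38,2,0,0,0.84,85],[-336,34,2,0,0,0.98,85],[-384,24,2,0,0,1.12,85]]}}

```text
clock: 1.8
tcp_pos: [0.5558, -0.0737, 0.2004]
orientation: [3.045, 0.772, 0.001]
contact_force: [-0.2, -0.6, 0.1]
grip_width: 0.0849
gripper_force: 0.0
```

```bash
python3 - <<'E'
from h import *
print(tool()[0],r.get_obs()['joints']);togo([.527,-.275,.2],np.radians(-63.45))
E
```

```text
[ 0.55581102 -0.07368247  0.20044528] [-0.53404418  0.38536863  0.71070926  1.90116014 -0.30315871  0.96328089
 -0.7584593 ]
shift [-121.2  163.3    0.5]
turn [ 0.0006 -0.0007  0.0332] j7 -0.7584593027220952
```

{"method": "step_arm", "body": {"moves": [[-29,39,0,0,0,0.01,85],[-58,78,0,0,0,0.02,85],[-87,117,0,0,0,0.03,85],[-110,148,0,0,0,0.03,85],[-121,163,10,0,0,0.03,85],[-121,163,20,0,0,0.03,85],[-121,163,20,0,0,0.03,85],[-121,163,20,0,0,0.03,85]]}}

```text
clock: 2.6
tcp_pos: [0.5282, -0.2713, 0.1799]
orientation: [-3.052, -0.737, 0.001]
contact_force: [-0.4, 0.4, 0.1]
grip_width: 0.0849
gripper_force: 0.0
```

```bash
python3 - <<'E'
from h import *
print(tool()[0],r.get_obs()['joints']);togo([.527,-.275,.023],np.radians(-63.45))
f=grab('wrist'); save(f,'w1.png'); P=cloud(f)
m=(P[...,2]>.055)&(P[...,2]<.066)&(np.hypot(P[...,0]-.527,P[...,1]+.275)<.05)
print(m.sum(),cv2.minAreaRect(P[m][:,:2].astype(np.float32)*1000),-f['R'].T@f['t'])
E
```

```text
[ 0.528181   -0.27125784  0.17985727] [-0.1576086   0.47734213  0.70959253  1.84126877 -0.37431824  0.96185124
 -0.38139961]
shift [ -2.7   3.  156.9]
turn [-0.0014  0.0003  0.0105] j7 -0.3813996074304452
1596 ((526.4456176757812, -275.65875244140625), (59.45659637451172, 23.854412078857422), 26.80435562133789) [ 0.59157623 -0.2388336   0.3226358 ]
```

View pics/w1.png

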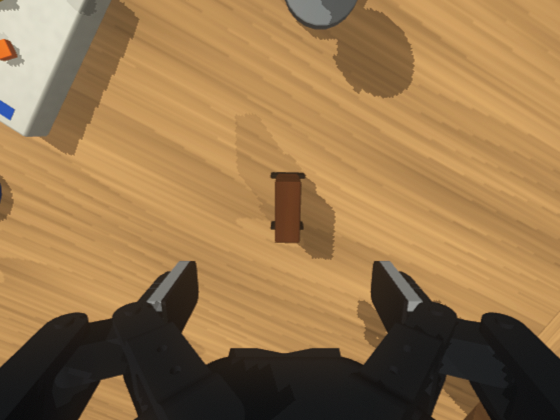

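The wrist view shows the scraper at (288,207), centred between the fingers and upright, with nothing in the way of the descent.

{"method": "step_arm", "body": {"moves": [[0,1,30,0,0,0.005,70],[0,1,60,0,0,0.005,70],[0,1,80,0,0,0.005,70],[0,1,90,0,0,0.005,70],[0,1,90,0,0,0.005,70]]}}

```text
clock: 3.15
tcp_pos: [0.5282, -0.2727, 0.0896]
orientation: [-3.055, -0.729, 0.002]
contact_force: [-0.6, 0.6, 0.1]
grip_width: 0.0697
gripper_force: 0.0
```

```bash
python3 - <<'E'
from h import *
print(tool()[0]);togo([.5265,-.2755,.023],np.radians(-63.3))
E
```

```text
[ 0.52817331 -0.27268623  0.08958204]
shift [-2.7  1.9 66.6]
turn [-0.0015  0.001   0.0024] j7 -0.3055226818705687
```

{"method": "step_arm", "body": {"moves": [[-2.5,2,25,0,0,0,60],[-2.5,2,50,0,0,0,60],[-2.5,2,62,0,0,0,55],[-2.5,2,66,0,0,0,50],[-2.5,2,66,0,0,0,10],[-2.5,2,66,0,0,0,10],[-2.5,2,66,0,0,0,10],[-2.5,2,66,0,0,0,10]], "grip_force": 50}}

```text
clock: 3.95
tcp_pos: [0.5277, -0.2773, 0.0255]
orientation: [3.055, 0.726, 0.003]
contact_force: [-0.2, 0.2, 5.2]
grip_width: 0.0231
gripper_force: 49.7
```

{"method": "step_arm", "body": {"moves": [[0,0,-1,0,0,0,10],[0,0,-1,0,0,0,10],[0,0,-10,0,0,0,10],[0,0,-30,0,0,0,10],[0,0,-60,0,0,0,10],[0,0,-90,0,0,0,10],[0,0,-100,0,0,0,10],[0,0,-100,0,0,0,10]]}}

```text
clock: 4.75
tcp_pos: [0.5277, -0.2773, 0.1258]
orientation: [3.055, 0.726, 0.004]
contact_force: [-0.3, -0.3, 0.0]
grip_width: 0.0233
gripper_force: 49.0
```

```bash
python3 - <<'E'
from h import *
t,q=tool(); print(t,r.get_obs()['joints'],r.get_obs()['gripper_force'])
P=np.array
c=P([.5603,.0455]); ex=P([.9901,-.1406]); ey=P([.1406,.9901])
for y in(.064,-.096):
    p=c-.026*ex+y*ey; print(p); togo([*p,.12],np.radians(81.92-180))
f=grab('scene'); save(f,'s2.png',(60,130,330,330),2)
E
```

```text
[ 0.52770607 -0.27727443  0.12583272] [-0.11099844  0.5480123   0.66622417  1.87910266 -0.43906015  0.86160087
 -0.32819082] 49.01805102825165
[0.5435558 0.112522 ]
shift [ 189.6 -341.     5.6]
turn [ 0.0012 -0.0027  0.6078] j7 -0.32819081884812334
[ 0.5210598 -0.045894 ]
shift [  98.2 -209.6    5.6]
turn [ 0.0012 -0.0027  0.6078] j7 -0.32819081884812334
```

View pics/s2.png

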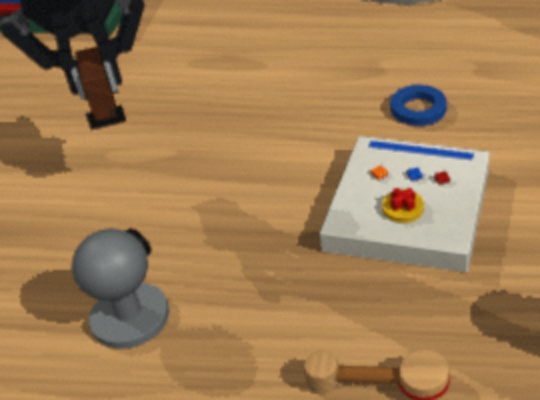

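The scraper is held upright and the deck is clear around it. Carrying it over the deck to the y +64 end.

{"method": "step_arm", "body": {"moves": [[23,-42,0,0,0,0.08,10],[46,-84,0,0,0,0.16,10],[70,-126,0,0,0,0.24,10],[94,-168,0,0,0,0.32,10],[118,-210,0,0,0,0.4,10],[141,-252,0,0,0,0.48,10],[164,-294,0,0,0,0.56,10],[185,-330,0,0,0,0.608,10]]}}

```text
clock: 5.6
tcp_pos: [0.5421, 0.1039, 0.1226]
orientation: [3.133, -0.223, -0.004]
contact_force: [0.5, -0.3, -1.2]
grip_width: 0.0235
gripper_force: 49.2
```

{"method": "step_arm", "body": {"moves": [[0,0,0,0,0,0,10],[0,0,0,0,0,0,10]]}}

```text
clock: 5.8
tcp_pos: [0.5425, 0.1021, 0.1227]
orientation: [3.132, -0.216, -0.004]
contact_force: [-0.3, -1.6, -0.4]
grip_width: 0.0234
gripper_force: 49.3
```

```bash
python3 - <<'E'
from h import *
t,q=tool(); print(t,r.get_obs()['joints'])
f=grab('wrist'); save(f,'w3.png'); P=cloud(f); H=f['hsv']
v,u=np.indices(H.shape[:2])
d=(P[...,2]>.0265)&(P[...,2]<.0335)&(P[...,0]>.44)&(P[...,0]<.66)&(P[...,1]>-.05)&(P[...,1]<.14)
print('deck',d.sum(),cv2.minAreaRect(P[d][:,:2].astype(np.float32)*1000))
m=((H[...,0]<6)|(H[...,0]>174))&(H[...,1]>150)&(np.hypot(P[...,0]-.589,P[...,1]-.0415)<.022)&(P[...,2]>.045)
q=P[m]; print('spindle',m.sum(),cv2.minAreaRect(q[:,:2].astype(np.float32)*1000),np.median(q[:,2]))
y=(H[...,0]>20)&(H[...,0]<35)&(H[...,1]>140)&(np.hypot(P[...,0]-.589,P[...,1]-.0415)<.04)&(P[...,2]<.045)&(P[...,2]>.03)
print('plate',y.sum(),cv2.minEnclosingCircle(P[y][:,:2].astype(np.float32)*1000))
PP=np.array
c=PP([.5603,.0455]); ex=PP([.9901,-.1406]); ey=PP([.1406,.9901])
p=c-.026*ex+.064*ey; togo([*p,.057],np.radians(81.92-180))
E
```

```text
[0.54247433 0.10211949 0.12273858] [-0.93712756  0.55008026  0.85432155  1.98815752 -0.54911552  0.85283115
 -1.4870315 ]
deck 28722 ((559.7954711914062, 45.654605865478516), (153.65994262695312, 159.29898071289062), 82.15803527832031)
spindle 769 ((589.6600341796875, 42.160003662109375), (24.428489685058594, 24.517250061035156), 89.6888427734375) 0.05135984488458244
plate 1561 ((589.41943359375, 41.57279968261719), 21.822399139404297)
shift [ -0.7 -12.2  66.1]
turn [0.0019 0.0017 0.0004] j7 -1.4870354957461942
```

View pics/w3.png

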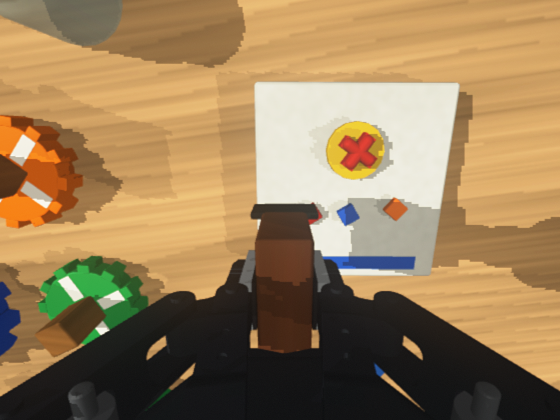

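The scraper sits square to the deck. Its far cheek at (283,212) is beyond the red chip (316,214), and the blue and orange chips lie at (347,214) and (395,209). Lowering at y ≈ +66.

{"method": "step_arm", "body": {"moves": [[-0.5,-14,0,0.002,0.002,0,10],[-0.5,-14,20,0.002,0.002,0,10],[-0.5,-14,45,0.002,0.002,0,10],[-0.5,-14,58,0.002,0.002,0,10],[-0.5,-14,62,0.002,0.002,0,10],[-0.5,-14,64.5,0.002,0.002,0,10],[-0.5,-14,64.5,0.002,0.002,0,10]]}}

```text
clock: 6.55
tcp_pos: [0.5455, 0.1148, 0.0603]
orientation: [-3.132, 0.222, -0.004]
contact_force: [-0.3, 0.2, -0.9]
grip_width: 0.0232
gripper_force: 49.3
```

```bash
python3 - <<'E'
from h import *
t,q=tool(); print(t)
PP=np.array
c=PP([.5598,.0456]); ex=PP([.9904,-.138]); ey=PP([.138,.9904])
for y in (.064,-.1): togo([*(c-.026*ex+y*ey),.057],np.radians(82.05-180))
f=grab('scene'); save(f,'s4.png',(200,150,340,270),4)
E
```

```text
[0.54550151 0.11478587 0.0602608 ]
shift [-2.3  2.6  3.2]
turn [-0.0023 -0.0026 -0.0031] j7 -1.433857384927436
shift [ -1.7 166.6   2.9]
turn [-0.0023 -0.0026 -0.0031] j7 -1.433857384927436
```

View pics/s4.png

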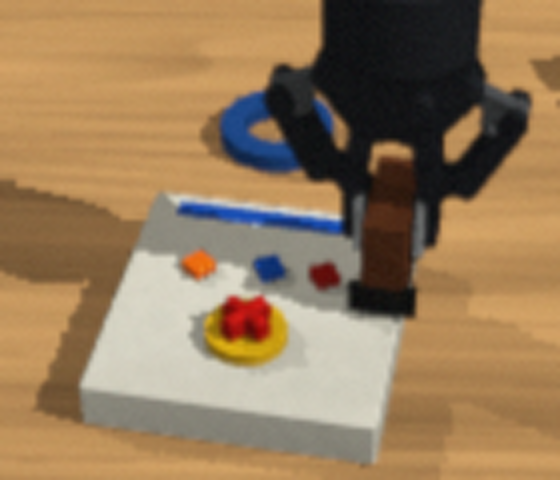

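The scraper stands on the deck's +y edge clear of the red chip (325,275). Lowering the last few mm.

{"method": "step_arm", "body": {"moves": [[-2.3,0,1.5,0,0,0,10],[-2.3,0,2,0,0,0,10],[-2.3,0,2,0,0,0,10]]}}

```text
clock: 6.9
tcp_pos: [0.5428, 0.1155, 0.058]
orientation: [-3.132, 0.221, -0.004]
contact_force: [-0.7, 0.3, -0.8]
grip_width: 0.0232
gripper_force: 49.3
```

```bash
python3 - <<'E'
from h import *
t,q=tool(); print(t)
PP=np.array
c=PP([.5598,.0456]); ex=PP([.9904,-.138]); ey=PP([.138,.9904])
for y in (.064,-.1): togo([*(c-.026*ex+y*ey),.057],np.radians(82.05-180))
f=grab('scene'); P=cloud(f); u0=proj(f,[.5455+.03,.1148-.004,.033])[0]; print(u0)
# scraper lower edge from +x end face
m=(P[...,0]>.55)&(np.abs(P[...,1]-.108)<.012)&(P[...,2]>.024)&(P[...,2]<.06)
E
```

```text
[0.54278117 0.11552494 0.05802663]
shift [0.5 2.9 1. ]
turn [-0.0024 -0.0022 -0.0023] j7 -1.4320421491168094
shift [  0.9 166.9   0.6]
turn [-0.0024 -0.0022 -0.0023] j7 -1.4320421491168094
[295.49500668 230.06835176]
```

{"method": "step_arm", "body": {"moves": [[0.5,6,0.8,0,0,0,10],[0.5,16,0.8,0,0,0,10],[0.5,28,0.8,0,0,0,10],[0.5,40,0.8,0,0,0,10],[0.5,52,0.8,0,0,0,10],[0.5,64,0.8,0,0,0,10],[0.5,76,0.8,0,0,0,10],[0.6,88,0.8,0,0,0,10]]}}

```text
clock: 7.75
tcp_pos: [0.5309, 0.0271, 0.0569]
orientation: [-3.132, 0.222, -0.003]
contact_force: [0.1, 0.3, 0.1]
grip_width: 0.0233
gripper_force: 49.3
```

```bash
python3 - <<'E'
from h import *
t,q=tool(); print(t)
PP=np.array
c=PP([.5598,.0456]); ex=PP([.9904,-.138]); ey=PP([.138,.9904])
for y in (-.1,): togo([*(c-.026*ex+y*ey),.057],np.radians(82.05-180))
E
```

```text
[0.53085848 0.02708022 0.05687929]
shift [ 0.3 77.7 -0.3]
turn [-0.0021 -0.002  -0.0026] j7 -1.2752506855636059
```

{"method": "step_arm", "body": {"moves": [[0.2,12,0,0,0,0,10],[0.2,24,0,0,0,0,10],[0.3,36,0,0,0,0,10],[0.3,48,0,0,0,0,10],[0.3,60,0,0,0,0,10],[0.3,72,0,0,0,0,10],[0.3,80,0,0,0,0,10],[0.3,82,0,0,0,0,10]]}}

```text
clock: 8.55
tcp_pos: [0.5195, -0.0544, 0.0568]
orientation: [-3.132, 0.224, -0.004]
contact_force: [-0.2, 0.2, -0.7]
grip_width: 0.0234
gripper_force: 49.3
```

{"method": "step_arm", "body": {"moves": [[0,0,-10,0,0,0,10],[0,0,-30,0,0,0,10],[0,0,-50,0,0,0,10],[0,0,-50,0,0,0,10]]}}

```text
clock: 8.95
tcp_pos: [0.5215, -0.0528, 0.1092]
orientation: [-3.131, 0.22, -0.01]
contact_force: [-0.4, 0.1, -0.6]
grip_width: 0.0232
gripper_force: 49.3
```

```bash
python3 - <<'E'
from h import *
t,q=tool(); print(t,r.get_obs()['joints'])
f=grab('scene'); save(f,'s5.png',(80,130,360,290),2.8)
togo([.53,-.26,.0275],np.radians(-63.3));togo([.53,-.26,.0275],np.radians(81.9))
E
```

```text
[ 0.52153347 -0.05275059  0.1091683 ] [-0.65505383  0.51545411  0.83140118  2.06693318 -0.54775638  0.78197476
 -1.19822343]
shift [ 37.7 204.5  80. ]
turn [-0.0016 -0.0054 -0.6059] j7 -1.197314946217488
shift [ 37.7 204.5  80. ]
turn [-0.0031 -0.0046  0.0014] j7 -1.197314946217488
```

View pics/s5.png

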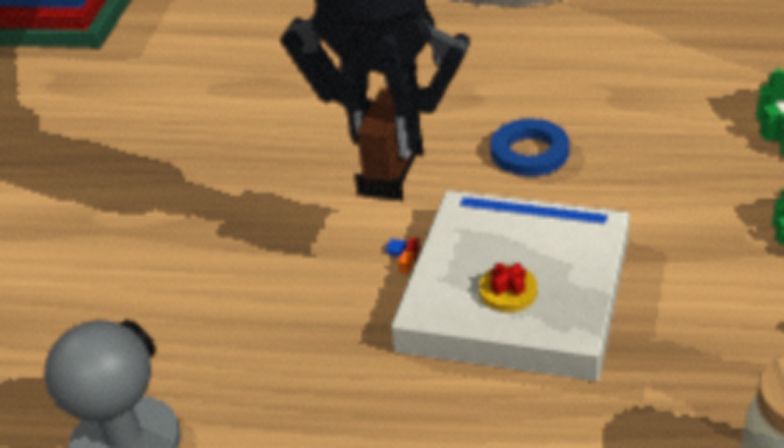

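The deck is clear. The chips lie beside its -y edge at (398,247), (405,260) and (411,245). I'll check their heights, since the red one leans on the side wall.

```bash
python3 - <<'E'
from h import *
for n in('top','scene'):
    f=grab(n);P=cloud(f);H=f['hsv']
    reg=(P[...,0]>.5)&(P[...,0]<.60)&(P[...,1]>-.09)&(P[...,1]<-.01)&(P[...,2]<.05)
    for c,h0,h1 in(('o',8,17),('b',100,125),('r',0,5)):
        m=reg&(H[...,0]>=h0)&(H[...,0]<h1)&(H[...,1]>(150 if c!='o' else 200))
        if m.sum(): print(n,c,m.sum(),np.median(P[m],0),P[m][:,2].max())
E
```

```text
scene o 30 [ 0.53678498 -0.04526056  0.01149894] 0.015197257748483522
scene b 24 [ 0.5167465  -0.05686413  0.00717207] 0.008547819361442562
scene r 12 [ 0.5191539  -0.04238375  0.01349301] 0.01494429719286418
```

{"method": "step_arm", "body": {"moves": [[7,40,0,0,0,0,10],[14,80,0,0,0,0,10],[22,120,0,0,0,0,10],[30,160,0,0,0,0,10],[35,190,15,0,0,0,10],[38,204,40,0,0,0,10],[38,204,60,0,0,0,10],[38,204,70,0,0,0,10]]}}

```text
clock: 9.9
tcp_pos: [0.527, -0.26, 0.0337]
orientation: [-3.131, 0.223, 0.003]
contact_force: [0.6, 0.6, -0.3]
grip_width: 0.0237
gripper_force: 49.4
```

```bash
python3 - <<'E'
from h import *
print(tool()[0],r.get_obs()['joints'])
togo([.53,-.26,.0265],np.radians(81.9))
E
```

```text
[ 0.527028   -0.26001639  0.03370603] [-0.14092896  0.70500804  0.68144858  1.94059402 -0.65892351  0.73449367
 -0.77773648]
shift [ 3.  -0.4  7.2]
turn [-0.003   0.002  -0.0008] j7 -0.7777364772266947
```

{"method": "step_arm", "body": {"moves": [[0,0,4,-0.003,0.002,0,10],[0,0,7,-0.003,0.002,0,10],[0,0,8,-0.003,0.002,0,10],[0,0,8,-0.003,0.002,0,10]]}}

```text
clock: 10.3
tcp_pos: [0.5292, -0.2601, 0.0289]
orientation: [3.132, -0.22, 0.008]
contact_force: [-1.4, -0.2, -1.2]
grip_width: 0.0233
gripper_force: 49.4
```

{"method": "step_arm", "body": {"moves": [[0,0,0,0,0,0,30],[0,0,0,0,0,0,45],[0,0,0,0,0,0,60],[0,0,0,0,0,0,60],[0,0,-30,0,0,0,70],[0,0,-80,0,0,0,70],[0,0,-130,0,0,0,70],[0,0,-175,0,0,0,70]]}}

```text
clock: 11.1
tcp_pos: [0.5279, -0.2604, 0.2056]
orientation: [3.132, -0.223, 0.007]
contact_force: [1.4, 1.1, 0.5]
grip_width: 0.0706
gripper_force: 0.0
```

```bash
python3 - <<'E'
from h import *
print(tool()[0],r.get_obs()['joints'])
f=grab('wrist');P=cloud(f)
m=(P[...,2]>.03)&(P[...,2]<.066)&(np.hypot(P[...,0]-.527,P[...,1]+.26)<.05)
print(m.sum(),cv2.minAreaRect(P[m&(P[...,2]>.055)][:,:2].astype(np.float32)*1000),np.median(P[m][:,2]))
togo([.56,0,.2]);
togo([.4755,.299,.2],np.radians(18.5)); togo([.4755,.299,.2],np.radians(108.5))
E
```

```text
[ 0.52786227 -0.26038403  0.20557438] [-0.30528838  0.48777056  0.89642557  1.84078534 -0.44397887  1.02235418
 -0.94142145]
1424 ((528.3805541992188, -259.7008972167969), (24.0046329498291, 60.11863327026367), 81.58345031738281) 0.06009618144478508
shift [  -8.8 -264.5   11.6]
shift [-135.  -548.5    8.9]
turn [-0.0051 -0.0143  1.105 ] j7 -0.9434521099907355
shift [-135.  -548.5    8.9]
turn [ 0.0062 -0.0132 -0.4658] j7 -0.9434521099907355
```

Scraper placed upright at (0.528, -0.260). Now to the gear.

{"method": "step_arm", "body": {"moves": [[0,-45,0,0,0,-0.05,70],[-2,-92,2,0,-0.003,-0.1,70],[-4,-140,4,0,-0.006,-0.16,70],[-6,-188,5,0.003,-0.01,-0.22,70],[-8,-236,6,0.006,-0.013,-0.28,70],[-20,-283,8,0.006,-0.013,-0.34,70],[-35,-330,9,0.006,-0.013,-0.4,70],[-52,-376,9,0.006,-0.013,-0.46,70]]}}

```text
clock: 11.95
tcp_pos: [0.5291, 0.1214, 0.1937]
orientation: [-3.097, -0.501, 0.014]
contact_force: [0.1, -0.3, 0.1]
grip_width: 0.0698
gripper_force: 0.0
```

```bash
python3 - <<'E'
from h import *
print(tool()[0],r.get_obs()['joints'])
togo([.4755,.299,.2],np.radians(108.5))
E
```

```text
[0.52906994 0.12135361 0.1937184 ] [-0.94952719  0.38426084  0.78065573  1.94407159 -0.33574472  0.95384556
 -1.25484769]
shift [   5.2 -185.5   -5.2]
turn [-0.006   0.0077 -0.0018] j7 -1.2548476912349649
```

{"method": "step_arm", "body": {"moves": [[1,-40,-1,-0.006,0.008,0,80],[2,-85,-3,-0.006,0.008,0,80],[3,-130,-5,-0.006,0.008,0,80],[4,-165,-5,-0.006,0.008,0,80],[5,-183,-5,-0.006,0.008,0,80],[5,-185,-5,-0.006,0.008,0,80],[5,-185,-5,-0.006,0.008,0,80]]}}

```text
clock: 12.65
tcp_pos: [0.4768, 0.2954, 0.1998]
orientation: [3.101, 0.497, -0.0]
contact_force: [-1.0, 0.2, -1.2]
grip_width: 0.08
gripper_force: 0.0
```

```bash
python3 - <<'E'
from h import *
print(tool()[0],r.get_obs()['joints'])
f=grab('wrist'); P=cloud(f); save(f,'w6.png'); H=f['hsv']
near=np.hypot(P[...,0]-.4755,P[...,1]-.299)
m=(P[...,2]>.060)&(P[...,2]<.068)&(near<.03); h=cv2.minAreaRect(P[m][:,:2].astype(np.float32)*1000); print('handle',m.sum(),h)
w=(near<.05)&(near>.02)&(P[...,2]>.017)&(P[...,2]<.027)&(H[...,1]<60)&(H[...,2]>140); q=P[w][:,:2]
d=q-np.array(h[0])/1000; print('stripes',w.sum(),np.degrees(np.angle(np.mean(np.exp(4j*np.arctan2(d[:,1],d[:,0]))))/4))
g=(near<.055)&(P[...,2]>.016)&(P[...,2]<.027)&(H[...,0]>45)&(H[...,0]<85)&(H[...,1]>120); print('gear',cv2.minEnclosingCircle(P[g][:,:2].astype(np.float32)*1000))
togo([*(np.array(h[0])/1000),.030],np.radians(108.5))
E
```

```text
[0.47679919 0.295357   0.19977562] [-1.2527529   0.39914566  0.75703154  1.90219343 -0.32890673  0.96824629
 -1.59830713]
handle 681 ((474.9181213378906, 300.15643310546875), (25.001916885375977, 25.62133026123047), 18.625898361206055)
stripes 612 18.507218022518245
gear ((474.60565185546875, 299.9177551269531), 46.81622314453125)
shift [ -0.4  -6.2 169.9]
turn [ 0.0009  0.0001 -0.0068] j7 -1.5983120938243955
```

View pics/w6.png

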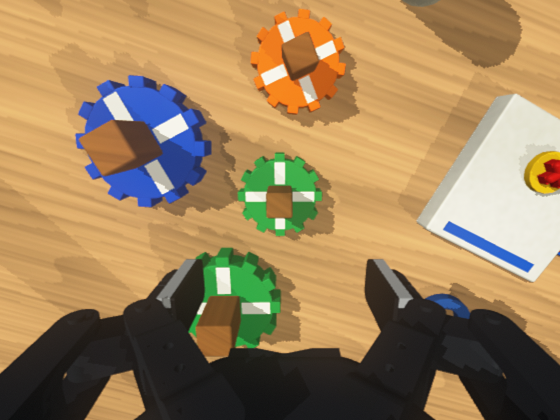

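The wrist view shows the small green gear at (280,195), square to the gripper with its handle at (280,203). Larger green is at (230,305), blue at (145,140) and orange at (298,62), all clear of the fingers. Descending.

{"method": "step_arm", "body": {"moves": [[0,-6,40,0,0,-0.007,70],[0,-6,80,0,0,-0.007,65],[0,-6,115,0,0,-0.007,60],[0,-6,120,0,0,-0.007,60],[0,-6,120,0,0,-0.007,60]]}}

```text
clock: 13.2
tcp_pos: [0.4751, 0.3002, 0.0798]
orientation: [3.099, 0.505, -0.002]
contact_force: [-0.2, -0.1, 0.4]
grip_width: 0.0598
gripper_force: 0.0
```

```bash
python3 - <<'E'
from h import *
print(tool()[0],r.get_obs()['joints'])
togo([.4748,.3000,.030],np.radians(108.5))
E
```

```text
[0.47510912 0.30024487 0.07983659] [-1.15092718  0.56662368  0.63069237  1.98257704 -0.48343367  0.74627183
 -1.4783585 ]
shift [-0.3  0.1 49.8]
turn [ 0.0014  0.0012 -0.0001] j7 -1.4783584997391697
```

{"method": "step_arm", "body": {"moves": [[0,0,25,0.001,0.001,0,55],[0,0,42,0.001,0.001,0,50],[0,0,49,0.001,0.001,0,45],[0,0,49,0.001,0.001,0,45],[0,0,49,0.001,0.001,0,10],[0,0,49,0.001,0.001,0,10],[0,0,49,0.001,0.001,0,10],[0,0,49,0.001,0.001,0,10]], "grip_force": 80}}

```text
clock: 14.0
tcp_pos: [0.4758, 0.3028, 0.0326]
orientation: [-3.098, -0.509, -0.005]
contact_force: [-1.1, -1.4, 7.1]
grip_width: 0.0253
gripper_force: 79.3
```

{"method": "step_arm", "body": {"moves": [[0,0,0,0,0,0,10],[0,0,-5,0,0,0,10],[0,0,-25,0,0,0,10],[0,0,-55,0,0,0,10],[0,0,-85,0,0,0,10],[0,0,-100,0,0,0,10],[0,0,-100,0,0,0,10]]}}

```text
clock: 14.7
tcp_pos: [0.4755, 0.3032, 0.1329]
orientation: [-3.096, -0.509, -0.006]
contact_force: [0.3, 0.0, -1.2]
grip_width: 0.0249
gripper_force: 78.7
```

```bash
python3 - <<'E'
from h import *
print(tool()[0],r.get_obs()['joints'])
togo([.5895,.0416,.12],np.radians(135))
f=grab('scene'); P=cloud(f); H=f['hsv']
m=(H[...,0]>45)&(H[...,0]<85)&(H[...,1]>120)&(np.hypot(P[...,0]-.4751,P[...,1]-.3)<.065)&(P[...,2]>.06)
print(m.sum(),P[m].mean(0),np.percentile(P[m][:,2],[2,98]))
E
```

```text
[0.47549641 0.30317307 0.13291044] [-1.20536598  0.49078308  0.6940105   1.95360249 -0.42013527  0.83806803
 -1.52834368]
shift [ 24.2 284.3  12.2]
turn [-0.0019 -0.0053 -0.4594] j7 -1.528343682894907
767 [0.49287743 0.29362721 0.11788287] [0.10301362 0.12439544]
```

{"method": "step_arm", "body": {"moves": [[2,35,0,0,0,-0.06,10],[5,75,0,0,0,-0.12,10],[9,120,0,0,0,-0.19,10],[13,165,0,0,0,-0.26,10],[17,210,0,0,0,-0.34,10],[21,255,0,0,-0.003,-0.41,10],[24,280,0,-0.002,-0.005,-0.458,10],[24,284,0,-0.002,-0.005,-0.458,10]]}}

```text
clock: 15.55
tcp_pos: [0.5881, 0.0361, 0.1292]
orientation: [2.903, 1.191, -0.009]
contact_force: [-0.4, -0.2, -1.3]
grip_width: 0.0249
gripper_force: 78.8
```

{"method": "step_arm", "body": {"moves": [[0,0,0,0,0,0,10],[0,0,0,0,0,0,10]]}}

```text
clock: 15.75
tcp_pos: [0.5869, 0.0425, 0.1293]
orientation: [2.902, 1.201, -0.009]
contact_force: [-0.1, 0.6, -1.0]
grip_width: 0.0254
gripper_force: 78.8
```

```bash
python3 - <<'E'
from h import *
print(tool()[0],r.get_obs()['joints'])
togo([.5895,.0416,.132],np.radians(135))
f=grab('wrist'); save(f,'w7.png'); P=cloud(f); H=f['hsv']; t=tool()[0]
near=np.hypot(P[...,0]-t[0],P[...,1]-t[1])
g=(near<.06)&(P[...,2]>.112)&(P[...,2]<.13)&(H[...,0]>45)&(H[...,0]<85)&(H[...,1]>120); print('gear',g.sum(),cv2.minEnclosingCircle(P[g][:,:2].astype(np.float32)*1000),np.median(P[g][:,2]))
A=np.c_[P[g],np.ones(g.sum())]; n=np.linalg.svd(P[g]-P[g].mean(0),full_matrices=False)[2][2]; print('normal',n)
w=(near<.045)&(near>.02)&(P[...,2]>.112)&(P[...,2]<.13)&(H[...,1]<70)&(H[...,2]>120); q=P[w][:,:2]-t[:2]; print('stripes',w.sum(),np.degrees(np.angle(np.mean(np.exp(4j*np.arctan2(q[:,1],q[:,0]))))/4))
for n in ('top','scene'):
    s=grab(n);P=cloud(s);H=s['hsv']
    m=((H[...,0]<5)|(H[...,0]>175))&(H[...,1]>150)&(np.hypot(P[...,0]-.589,P[...,1]-.0415)<.03); print(n,m.sum())
    if n=='scene': save(s,'s7.png',(200,130,340,270),4)
E
```

```text
[0.586946   0.04249164 0.12932206] [-0.60817138  0.51032008  0.57292886  1.88482231 -0.3560037   0.85468436
 -0.64049248]
shift [ 1.2  2.4 -2.7]
turn [-0.0018  0.0053 -0.0005] j7 -0.6404924835497093
gear 7292 ((586.06201171875, 41.12914276123047), 46.973609924316406) 0.11875155781285593
normal [0.01017057 0.00867404 0.99991066]
stripes 1262 44.682050819109925
top 0
scene 90
```

View pics/w7.png

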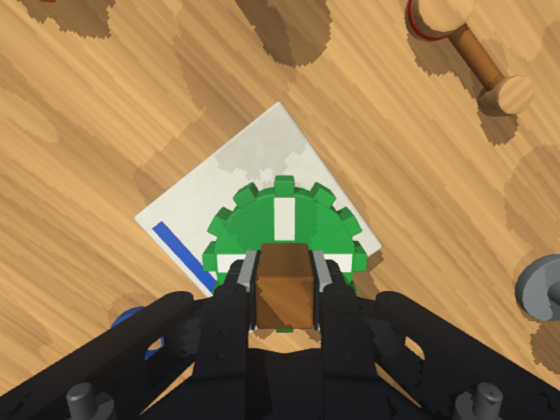

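The gear is held level over the deck, with its stripes at 44.7° and its centre 1.7 mm behind the TCP along tool x. Correcting and descending to just above the tip.

```bash
python3 - <<'E'
from h import *
togo([.5907,.0429,.091],np.radians(135.2))
E
```

```text
shift [ 2.6  2.2 39.1]
turn [-0.0008  0.0042 -0.0027] j7 -0.6400875150037895
```

{"method": "step_arm", "body": {"moves": [[2.6,2.2,10,-0.001,0.004,-0.003,10],[2.6,2.2,25,-0.001,0.004,-0.003,10],[2.6,2.2,35,-0.001,0.004,-0.003,10],[2.6,2.2,37,-0.001,0.004,-0.003,10],[2.6,2.2,37,-0.001,0.004,-0.003,10],[2.6,2.2,37,-0.001,0.004,-0.003,10]]}}

```text
clock: 16.5
tcp_pos: [0.5916, 0.0409, 0.0937]
orientation: [2.901, 1.203, 0.001]
contact_force: [0.1, 0.4, -1.5]
grip_width: 0.0248
gripper_force: 78.8
```

```bash
python3 - <<'E'
from h import *
print(tool()[0])
togo([.5907,.0429,.0846],np.radians(135.2))
f=grab('wrist'); P=cloud(f); H=f['hsv']; t=tool()[0]
near=np.hypot(P[...,0]-t[0],P[...,1]-t[1])
g=(near<.06)&(P[...,2]>.065)&(P[...,2]<.095)&(H[...,0]>45)&(H[...,0]<85)&(H[...,1]>120); print('gear',g.sum(),cv2.minEnclosingCircle(P[g][:,:2].astype(np.float32)*1000),np.median(P[g][:,2]))
E
```

```text
[0.59156129 0.04085726 0.09368733]
shift [ 0.8 -2.1  9.1]
turn [ 0.0016 -0.0002 -0.0024] j7 -0.6044182587241792
gear 7799 ((590.7566528320312, 39.166778564453125), 47.21616744995117) 0.08312496367681851
```

{"method": "step_arm", "body": {"moves": [[0.8,-2.2,0,0.001,0,-0.002,10],[0.8,-2.2,4,0.001,0,-0.002,10],[0.8,-2.2,6,0.001,0,-0.002,10],[0.8,-2.2,6,0.001,0,-0.002,10]]}}

```text
clock: 16.95
tcp_pos: [0.5901, 0.0432, 0.0872]
orientation: [2.9, 1.207, -0.001]
contact_force: [-0.4, 0.4, -0.9]
grip_width: 0.0251
gripper_force: 78.8
```

```bash
python3 - <<'E'
from h import *
print(tool()[0]); togo([.5907,.0429,.0706],np.radians(135.2))
E
```

```text
[0.59006417 0.04324566 0.08718542]
shift [ 0.2  0.7 16.6]
turn [-0.0001  0.0004  0.    ] j7 -0.6008427190687494
```

Within 0.7 mm. Descending slowly while watching the force.

{"method": "step_arm", "body": {"moves": [[0.2,0.7,2,0,0,0,10],[0.2,0.7,4,0,0,0,10],[0.2,0.7,6,0,0,0,10],[0.2,0.7,8,0,0,0,10],[0.2,0.7,8,0,0,0,10]]}}

```text
clock: 17.45
tcp_pos: [0.5908, 0.0428, 0.0792]
orientation: [2.9, 1.207, -0.001]
contact_force: [-0.2, 0.7, -1.4]
grip_width: 0.0249
gripper_force: 78.8
```

```bash
python3 - <<'E'
from h import *
print(tool()[0],r.get_obs()['contact_force'],r.get_obs()['moment']); togo([.5907,.0429,.0646],np.radians(135.2))
E
```

```text
[0.5907567  0.04284021 0.07921386] [-0.19109044  0.65014631 -1.39490542] [-0.0284299  -0.01058414  0.027411  ]
shift [ 0.  -0.1 14.6]
turn [-0.0001  0.0004 -0.0001] j7 -0.5937149310190666
```

It has entered freely and is about 5 mm past the tip. Pressing on.

{"method": "step_arm", "body": {"moves": [[0,0,3,0,0,0,10],[0,0,6,0,0,0,10],[0,0,9,0,0,0,10],[0,0,11,0,0,0,10],[0,0,13,0,0,0,10],[0,0,14.5,0,0,0,10],[0,0,15.5,0,0,0,10],[0,0,15.5,0,0,0,10]], "grip_force": 110}}

```text
clock: 18.25
tcp_pos: [0.5911, 0.0428, 0.065]
orientation: [-2.9, -1.207, -0.001]
contact_force: [-3.0, 0.5, 12.0]
grip_width: 0.0242
gripper_force: 111.2
```

```bash
python3 - <<'E'
from h import *
print(tool()[0],r.get_obs()['contact_force'],r.get_obs()['moment'])
E
```

```text
[0.59111453 0.04282474 0.0649747 ] [-2.95524202  0.49045609 11.97208627] [0.13259342 0.96734786 0.0318748 ]
```

{"method": "step_arm", "body": {"moves": [[-0.3,0,1,0,0,0,10],[-0.3,0,2,0,0,0,10],[-0.3,0,2.5,0,0,0,10],[-0.3,0,2.5,0,0,0,10],[-0.3,0,2.5,0,0,0,10]]}}

```text
clock: 18.75
tcp_pos: [0.5913, 0.0428, 0.0645]
orientation: [-2.899, -1.206, -0.003]
contact_force: [-9.6, 1.0, 29.2]
grip_width: 0.0245
gripper_force: 114.0
```

```bash
python3 - <<'E'
from h import *
print(tool()[0],r.get_obs()['contact_force'],r.get_obs()['moment'])
f=grab('wrist'); P=cloud(f); H=f['hsv']; t=tool()[0]
near=np.hypot(P[...,0]-t[0],P[...,1]-t[1])
g=(near<.06)&(P[...,2]>.045)&(P[...,2]<.062)&(H[...,0]>45)&(H[...,0]<85)&(H[...,1]>120); p=P[g]; print('gear',cv2.minEnclosingCircle(p[:,:2].astype(np.float32)*1000),np.median(p[:,2])); print(np.linalg.svd(p-p.mean(0),full_matrices=False)[2][2])
s=grab('scene'); save(s,'s8.png',(90,130,370,330),2.5)
E
```

```text
[0.59129247 0.04283062 0.06453517] [-9.6000468   1.03774242 29.2265321 ] [ 0.28754569  2.36029335 -0.00912281]
gear ((590.4500122070312, 41.44731521606445), 46.801177978515625) 0.05396561308142866
[0.01014388 0.00751485 0.99992031]
```

View pics/s8.png

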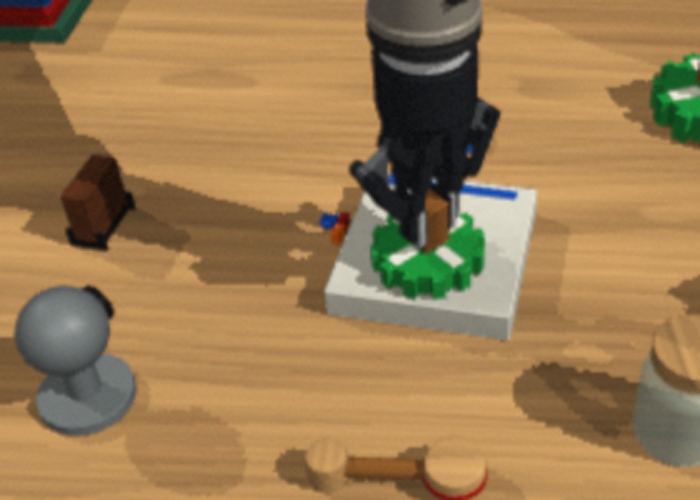

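The gear is home: its top is at 54 mm and it is level, pressed on the stop with 29 N. The scraper stands on the nightstand, the chips are off the deck, and the four bystanders are undisturbed.

```bash
python3 -c "
from bench import r
print(r.hand_in())"
```

```text
the job is handed in; nothing more can be done
None
```

I handed the job in at about 19 s on the robot's clock. The chips are wiped off the deck, the scraper stands on the nightstand, and the green gear is meshed, gripped and held on its stop at about 29 N. `hand_in()` returned no verdict, so I don't know how it was judged.

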